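# Match a hinge leaf to the frame rail and hold it for the pin

### The job

Press the leaf feeder's spring pedal all the way down to its stop so that it pushes the hinge leaf out of the hood, then pick up that leaf, keep it flat, and bring its knuckle into the middle of the gap between the two knuckles of the leaf screwed to the wooden frame rail, so that the three holes line up and a pin could be slid straight through. Finish while still gripping the leaf there: the program ends holding it still and lined up, without letting go. Leave the other things on the bench where they are.

Things in the scene. Friction and masses are not known exactly. Their poses are not given: they have to be found in the camera images.
- feeder: fixed feeder for hinge leaves, base plate 8 mm thick, x -125 to 125, y -183 to 53 mm. Origin: on the bench under its deck; x along the deck, the way leaves come out; z up. Its rear (x -120 to -5 mm) is a hood, green sides and clear top, 76 mm wide, 77 mm high, where the leaf waits. The pedal's ram pushes the leaf out 92 mm; the leaf stays out when the ram springs back.
- feeder_pick (a point): top of the feeder's deck near where a pushed-out leaf's plate middle comes to lie (feeder frame: 40, 0, 45 mm; the leaf may lie 15 mm either way along x). The deck is a narrow aluminium bar, 36 mm wide, top 45 mm above the bench, ending at x = 105 mm with a 4 mm lip; the leaf overhangs it 12 mm on both sides, so fingers can go down beside the leaf
- feed_pedal (a joint): feeder's spring pedal (rad): 0 = up at rest, 0.30 = down on its stop. Its level hinge runs along the feeder's y at x = -45, y = -130, z = 25 mm of the feeder; the plate, 60 mm wide, reaches 120 mm from it towards +x, sloping up 0.34 rad at rest, 0.04 at the stop. About 4 N at the pad starts it, 12 N holds it at the stop; the spring lifts it again when let go
- feed_pedal_pad (a point): the place to press: top of the pedal's rubber pad, middle of its width, 95 mm from the hinge (feeder frame: about x = 42, y = -130, z = 63 mm at rest; x = 50, z = 36 mm at the stop); moves with the pedal
- leaf: loose steel hinge leaf, 0.13 to 0.27 kg, flat in the feeder at the start. Plate 56 (x) by 60 (y) by 5 mm; origin: centre of its underside, z up. One knuckle, 24 mm long along y, 20 mm outside, 12 mm bore, in the middle of the front (+x) edge: axis 38.5 mm ahead of the origin, 10 mm above the underside. Grip it by its two side edges, 60 mm apart along y
- leaf_bore (a point): centre of the loose leaf's knuckle bore (leaf frame: 38.5, 0, 10 mm); axes as the leaf's, the bore runs along y
- jamb: fixed wooden frame rail, 60 (x) by 180 (y) mm, top 75 mm above the bench, black padding on its back reaching 80 mm. Origin: centre of its underside, z up, front (-x) towards the robot. A fixed steel leaf, 5 mm thick, 70 mm wide, lies on its top; its two knuckles (20 mm long, 20 mm outside, 12 mm bore, at y = -35 to -15 and 15 to 35 mm) overhang the front: axis 10 mm before the front face
- jamb_bore (a point): on the fixed knuckles' axis, midway between them (jamb frame: -40, 0, 85 mm); axes as the jamb's, bores along y. The gap is 30 mm wide; the fixed plate's edge stops the loose knuckle about 1.8 mm past alignment. When matched, leaf_bore is here, the loose leaf's x and y point like the jamb's and its underside is 75 mm above the bench
- pin: a bystander: steel ring-headed hinge pin, shaft 8 mm thick and 90 mm long along its x, lying on the bench; origin under the shaft's middle; not used in this job
- shears: a bystander: pair of black-handled shears, 185 mm long, 8 mm high, lying flat; origin at the pivot's underside
- stapler: a bystander: green and black air staple gun lying on its side, about 230 x 145 x 36 mm; origin under its middle
- glue: a bystander: white bottle, 60 mm diameter, 150 mm high; origin under its middle
- tape: a bystander: yellow tape measure, 70 x 35 x 65 mm high; origin under its middle
- driver: a bystander: screwdriver lying on the bench; origin under its middle
- mallet: a bystander: hammer lying on the bench; origin under its middle

How it is judged:
By the outcome, as a careful person would: the job done as asked, in the order asked, and still so for the second after the job is handed in, while the arm keeps its last pose, push and grip.
It also fails if it takes over 51 s, if anything falls off the work surface, if the arm or the gripper's body presses on something with over 40 N, if the wrist force passes 120 N, or if a joint passes its speed limit or range.

### The arm

A 7-joint arm with a two-finger parallel gripper is mounted at the origin on the work surface. World frame = base frame: x ahead of the robot, y to its left, z up, the work surface at z = 0. Lengths are in m, angles in rad, forces in N, time in s.
With the tool pointing down it reaches from about 0.425 to 0.925 m from the base axis. Payload 6.8 kg.
Tool frame: the origin (TCP) lies at the very end of the fingers, on their centre line; the grasp point (between the pads) lies 19 mm behind it; z points along the fingers, y is the line along which they close (so a half turn about z gives the same grasp; the last joint's range is limited). The gripper opens to 85 mm and grips with 20 to 120 N. Pads are 22 mm wide; open, the fingers measure 114 mm over their backs; the gripper's body (76 mm by 85 mm) begins 54 mm behind the grasp point. The pads swing forward as they close: fully open they stand 13 mm farther back than shut.
Start: joints at [-1.29, 0.477, 0.022, 1.555, -0.011, 1.109, -0.083], TCP at [0.256, 0.625, 0.231] pointing down, gripper open.
Joint ranges: [-2.96, 2.96], [-0.34, 2.1], [-1.41, 1.46], [0.24, 2.44], [-1.37, 4.51], [0.17, 1.92], [-2.96, 2.96]. Speed limits (rad/s): [2.39, 2.39, 3.14, 3.14, 3.14, 3.14, 3.14].

### API

Orientations are given as a unit quaternion [w, x, y, z].
In Python, from station import bot gives the robot as it stands. The module is installed in compiled form; this text tells all that it offers.
- The arm moves only by the shell command python3 -m jog 'ROWS' [OPENING] [FORCE]. ROWS is JSON, a list of rows, each a list of 4 numbers: the shift along the tool's x, y, z in cm, then the turn about the tool's z in rad. In form: [[x, y, z, spin], ...]. A call has 1 to 20 rows; each row is the pose to reach, as a shift and turn from the pose commanded when the call began, along the tool's axes at that moment; what a row does not reach only later rows make up. A row lasts 1/12 s, in which the tool goes at most 41.7 mm and 7.16 degrees, less where a joint would pass 70% of its speed; a pose out of reach is approached as far as the arm can. A call with a gripper value outside its range is refused whole. OPENING is the closure, from -1 (fully open) to 1 (shut), set as the call begins (- or left out, the last holds). The fingers move at their own pace and stop on an object; FORCE is the grip in N (left out, the last holds). Time passes only in rows, so rows that repeat a pose let the fingers close. It gives the time, the measured TCP pose, the force, the opening and the grip force at its end, in the units of the state.
- bot.get_obs(): the state, without advancing time (a new reading comes with each control period).
- bot.read_camera(name): name is "scene" or "top" or "wrist"; returns a dict with "pixels" (420x560x3 uint8, red, green, blue), "depth" (420x560 float32, m along the optical axis (not along the pixel's ray), 0 where there is no reading), "fovy" (degrees; the focal length in pixels is half the picture's height over the tangent of half this angle, whatever the lens; pixels are square), "cx", "cy" (the principal point, pixels), "pose" (4x4, takes a point from camera to world coordinates). Camera axes: x right, y down, z forward; pixel columns grow to the right and rows downward; lengths in m; the calibration is good to about 2 mm. A picture is of the moment at which its call begins.
- bot.hand_in(): hands the job in; it is judged then, once.
The state is a dict: "t": time; "q": joint angles; "joint_vel": joint speeds; "joint_torque": joint torques, N m; "eef_pos": TCP position; "tool_rot": TCP orientation; "contact_force": force on the tool from outside, world axes, zero at the start; "torque": the same for the moment, N m; "gripper_width": opening from 0.0 (shut) to 1.0 (fully open); "grasp_force": force on a finger pad.
Only numpy, scipy, OpenCV 4.12 (cv2) and the standard library are available. Lean on these libraries where they do the work, as an engineer would, in place of code of your own. Each camera call takes 0.05 s, during which the arm holds its last target. There are 200 camera calls.

## Working session

There is one attempt and no reset: what is moved stays moved. The work goes in short steps, Python scripts to look and compute and a shell command to move; the robot and the scene stay as the last step left them, time stands still between calls to the robot, and variables do not carry over. Pictures are saved under pics/ and viewed, at most 10 in all, crops included, and the job is handed in when it is done.

```bash
mkdir -p pics
cat > h.py <<'E'
import numpy as np,cv2
from station import bot
def cam(n,save=None):
    c=bot.read_camera(n)
    if save: cv2.imwrite('pics/'+save,c['pixels'][:,:,::-1])
    return c
def cloud(c):
    h,w=c['depth'].shape; f=h/2/np.tan(np.radians(c['fovy'])/2)
    v,u=np.mgrid[:h,:w]; d=c['depth']
    P=np.stack([(u-c['cx'])/f*d,(v-c['cy'])/f*d,d],-1)
    return P@c['pose'][:3,:3].T+c['pose'][:3,3]
def ray(c,u,v,z):
    f=c['depth'].shape[0]/2/np.tan(np.radians(c['fovy'])/2)
    r=c['pose'][:3,:3]@np.array([(u-c['cx'])/f,(v-c['cy'])/f,1]);o=c['pose'][:3,3]
    return o+r*(z-o[2])/r[2]
E
python3 - <<'E'
from h import *
a=cam('top','top1.png');b=cam('scene','sc1.png')
for c in(a,b):print(c['fovy'],c['cx'],c['cy'],c['pose'].round(3).tolist())
o=bot.get_obs();print({k:np.round(v,3).tolist() for k,v in o.items()})
E
```

```text
44.16802799814961 275.094535139889 208.86240924062545 [[0.02, -0.989, 0.145, 0.443], [-1.0, -0.017, 0.019, 0.088], [-0.016, -0.145, -0.989, 1.204], [0.0, 0.0, 0.0, 1.0]]
55.208223248279516 277.90966023713287 208.07847524111588 [[0.578, 0.525, -0.625, 1.267], [0.816, -0.378, 0.437, -0.353], [-0.006, -0.762, -0.647, 0.768], [0.0, 0.0, 0.0, 1.0]]
{'t': 0.1, 'q': [-1.29, 0.478, 0.022, 1.556, -0.012, 1.109, -0.083], 'joint_vel': [0.0, -0.002, 0.0, -0.003, 0.001, 0.001, -0.0], 'joint_torque': [0.004, -59.777, 1.613, -28.196, 0.013, 0.005, -0.0], 'eef_pos': [0.256, 0.624, 0.23], 'tool_rot': [-0.0, 0.193, 0.981, -0.001], 'contact_force': [-0.275, 0.661, -0.183], 'torque': [0.012, -0.031, -0.037], 'grasp_force': 0.0, 'gripper_width': 0.999}
```

View pics/top1.png

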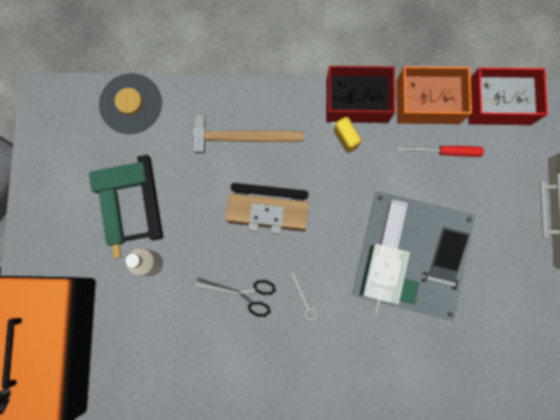

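View pics/sc1.png

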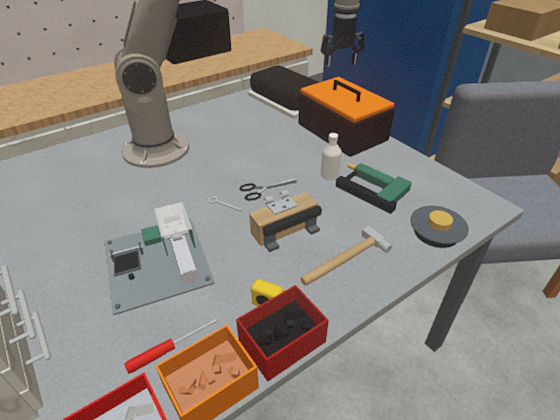

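The top view shows the feeder at about (415,255), with its hood at (388,272), deck at (397,225) and pedal at (450,250). The jamb is at (267,210) with its steel leaf and knuckles facing the robot. The scene view agrees with this.

Run:
```python
from h import *
c=cam('top');P=cloud(c);im=c['pixels'];hsv=cv2.cvtColor(im,cv2.COLOR_RGB2HSV)
Z=P[...,2]
print('bench z',np.median(Z[330:380,250:350]),'valid',(c['depth']>0).mean())
def rect(m,z,name):
    m=cv2.morphologyEx(m.astype(np.uint8),cv2.MORPH_OPEN,np.ones((3,3)))
    cs,_=cv2.findContours(m,cv2.RETR_EXTERNAL,cv2.CHAIN_APPROX_NONE)
    if not cs: print(name,'none');return
    k=max(cs,key=cv2.contourArea)[:,0]
    w=np.array([ray(c,u,v,z)[:2] for u,v in k])*1000
    r=cv2.minAreaRect(w.astype(np.float32)); print(name,r,cv2.boundingRect(k)); 
R=np.zeros(Z.shape,bool);R[180:330,345:485]=1
J=np.zeros(Z.shape,bool);J[175:240,215:320]=1
rect(R&(Z>.004),.008,'base(any)')
rect(R&(abs(Z-.045)<.007)&(np.arange(560)<412)[None],.045,'deck')
rect(R&(Z>.068),.077,'hood')
rect(R&(Z>.02)&(np.arange(560)>420)[None],.05,'pedal')
wood=(hsv[...,0]<22)&(hsv[...,1]>90)
rect(J&wood,.075,'wood')
rect(J&(Z>.06),.078,'jamb all')
rect(J&(Z>.065)&(hsv[...,1]<60)&(hsv[...,2]>90),.08,'fixed leaf')
for n,(x0,x1,y0,y1) in {'f':(340,490,180,330),'j':(215,320,170,245)}.items():
    cv2.imwrite(f'pics/{n}.png',cv2.resize(im[y0:y1,x0:x1,::-1],None,fx=400/(y1-y0),fy=400/(y1-y0),interpolation=cv2.INTER_CUBIC))
a=cv2.imread('pics/f.png');b=cv2.imread('pics/j.png');b=cv2.resize(b,(380,int(400*380/b.shape[1])));s=np.zeros((400,a.shape[1]+380,3),np.uint8);s[:,:a.shape[1]]=a;s[:b.shape[0],a.shape[1]:]=b
cv2.imwrite('pics/crop.png',s)
```

```text
bench z 2.2890818296206206e-05 valid 0.9960841836734694
base(any) ((506.37200927734375, -207.93841552734375), (235.48049926757812, 274.4706115722656), 77.10958099365234) (353, 191, 121, 129)
deck ((584.5001220703125, -158.89682006835938), (37.5250129699707, 106.58332061767578), 76.97381591796875) (382, 200, 25, 48)
hood ((472.2568359375, -133.18026733398438), (77.37542724609375, 115.047119140625), 77.02946472167969) (364, 244, 46, 60)
pedal ((511.75482177734375, -269.8985595703125), (81.16236877441406, 129.40455627441406), 76.75580596923828) (423, 227, 47, 62)
wood ((601.54931640625, 127.9551010131836), (175.05230712890625, 63.69152069091797), 84.66116333007812) (227, 195, 81, 35)
jamb all ((594.8917846679688, 127.75138854980469), (179.20498657226562, 78.30101776123047), 84.6952133178711) (226, 193, 83, 41)
fixed leaf ((586.2872924804688, 129.69305419921875), (72.10164642333984, 61.107139587402344), 84.58433532714844) (249, 203, 35, 31)
```

View pics/crop.png

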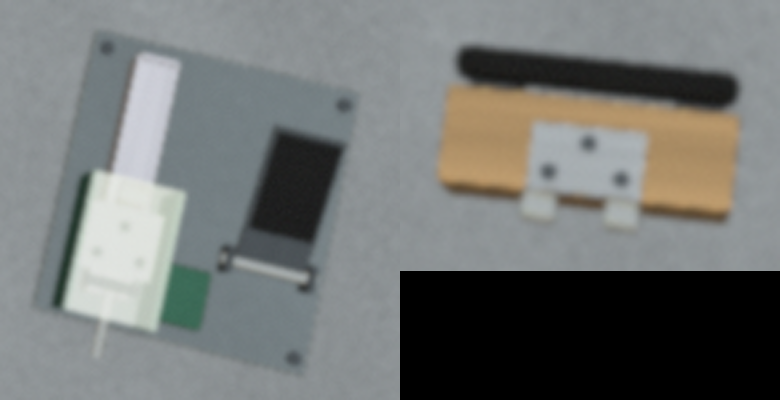

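```bash
cat >> h.py <<'E'
from scipy.spatial.transform import Rotation as Ro
def rot():
    q=np.array(bot.get_obs()['tool_rot']);return Ro.from_quat(q[[1,2,3,0]])
def go(x,y,z,ydeg):
    "shift cm along tool axes and spin so TCP reaches x,y,z, tool y heading ydeg"
    o=bot.get_obs();R=rot().as_matrix();d=R.T@(np.array([x,y,z])-o['eef_pos'])*100
    a=np.degrees(np.arctan2(R[1,1],R[0,1]));s=-np.radians((ydeg-a+90)%180-90)
    print('go',d.round(2),'spin',round(s,3))
E
python3 - <<'E'
from h import *
go(.56,.13,.28,84.7);go(.546,-.284,.12,77)
E
```

```text
go [-46.89 -34.21  -4.89] spin -0.296
go [-61.29 -73.02  11.16] spin -0.162
```

```bash
python3 -m jog '[[-10,-7,-4.9,-0.1],[-46.9,-34.2,-4.9,-0.296],[-46.9,-34.2,-4.9,-0.296],[-46.9,-34.2,-4.9,-0.296],[-46.9,-34.2,-4.9,-0.296],[-46.9,-34.2,-4.9,-0.296],[-46.9,-34.2,-4.9,-0.296],[-46.9,-34.2,-4.9,-0.296],[-46.9,-34.2,-4.9,-0.296],[-46.9,-34.2,-4.9,-0.296],[-46.9,-34.2,-4.9,-0.296],[-46.9,-34.2,-4.9,-0.296],[-46.9,-34.2,-4.9,-0.296],[-46.9,-34.2,-4.9,-0.296],[-46.9,-34.2,-4.9,-0.296],[-46.9,-34.2,-4.9,-0.296],[-46.9,-34.2,-4.9,-0.296],[-46.9,-34.2,-4.9,-0.296],[-46.9,-34.2,-4.9,-0.296],[-46.9,-34.2,-4.9,-0.296]]' 1
python3 - <<'E'
from h import *
c=cam('wrist','w1.png');print(c['fovy'],c['pose'].round(4).tolist())
np.savez('w1.npz',**c)
go(.546,-.284,.12,77)
E
```

```text
t: 1.82
eef_pos: [0.5596, 0.1318, 0.2802]
tool_rot: [-0.0, 0.045, 0.999, 0.0]
contact_force: [0.1, 0.3, 0.1]
gripper_width: 0.002
grasp_force: 0.0
71.62405726319211 [[0.0903, 0.9514, 0.2944, 0.4831], [0.9959, -0.0864, -0.0262, 0.1391], [0.0005, 0.2955, -0.9553, 0.4238], [0.0, 0.0, 0.0, 1.0]]
go [ -2.4  -41.51  16.01] spin 0.136
```

View pics/w1.png

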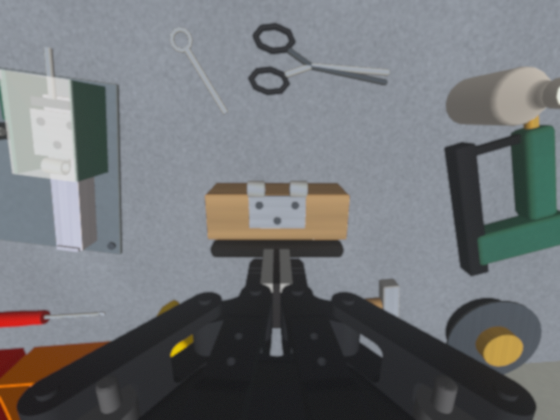

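The wrist view shows the jamb at (278,212), with its knuckles at (256,189) and (298,189). The hood is at (45,130) with the leaf visible inside it.

```bash
cat > jb.py <<'E'
from h import *
def jamb(c):
    P=cloud(c);Z=P[...,2];X=P[...,0];Y=P[...,1];im=c['pixels'];hsv=cv2.cvtColor(im,cv2.COLOR_RGB2HSV)
    near=(X>.5)&(X<.66)&(Y>.02)&(Y<.24)
    k=near&(Z>.085)&(X<.58)&(X>.52)
    n,l,s,ce=cv2.connectedComponentsWithStats(k.astype(np.uint8))
    out=[]
    for i in range(1,n):
        if s[i][4]>20:
            q=P[l==i]*1000; t=q[q[:,2]>93]
            print('knuckle px',ce[i].round(1),s[i],'3d mean',q.mean(0).round(1),'top',t.mean(0).round(1),'min',q.min(0).round(1),'max',q.max(0).round(1)); out.append(l==i)
    wood=near&(hsv[...,0]<22)&(hsv[...,1]>90)&(abs(Z-.075)<.004)
    for nm,m,z in(('wood',wood,.075),):
        cs,_=cv2.findContours(m.astype(np.uint8),cv2.RETR_EXTERNAL,cv2.CHAIN_APPROX_NONE)
        q=np.concatenate(cs)[:,0];w=np.array([ray(c,u,v,z)[:2] for u,v in q])*1000
        print(nm,cv2.minAreaRect(w.astype(np.float32)))
    st=near&(hsv[...,1]<70)&(Z>.07)&(hsv[...,2]>90)
    cs,_=cv2.findContours(st.astype(np.uint8),cv2.RETR_EXTERNAL,cv2.CHAIN_APPROX_NONE)
    q=max(cs,key=cv2.contourArea)[:,0];w=np.array([ray(c,u,v,.082)[:2] for u,v in q])*1000
    print('steel',cv2.minAreaRect(w.astype(np.float32)))
if __name__=='__main__':
    jamb(dict(np.load('w1.npz')))
E
python3 jb.py
python3 -m jog '[[-2.4,-41.5,0,0.136],[-2.4,-41.5,0,0.136],[-2.4,-41.5,0,0.136],[-2.4,-41.5,0,0.136],[-2.4,-41.5,0,0.136],[-2.4,-41.5,0,0.136],[-2.4,-41.5,0,0.136],[-2.4,-41.5,0,0.136],[-2.4,-41.5,0,0.136],[-2.4,-41.5,0,0.136],[-2.4,-41.5,0,0.136],[-2.4,-41.5,16,0.136],[-2.4,-41.5,16,0.136],[-2.4,-41.5,16,0.136],[-2.4,-41.5,16,0.136],[-2.4,-41.5,16,0.136],[-2.4,-41.5,16,0.136]]'
python3 - <<'E'
from h import *
c=cam('wrist','w2.png');go(.548,-.284,.07,77)
E
```

```text
knuckle px [256.  188.5] [248 181  17  16 272] 3d mean [557.7 109.2  93.8] top [559.  108.9  95. ] min [549.5  98.6  85.5] max [568.1 119.   98.1]
knuckle px [298.9 188.7] [290 181  18  17 275] 3d mean [562.4 158.7  93.8] top [563.8 158.6  95.2] min [553.9 147.9  85. ] max [574.  168.9  97.4]
knuckle px [276.5 363.8] [   17   250   520   170 48764] 3d mean [548.1 133.4 356.4] top [548.1 133.4 356.4] min [535.8  71.6 285.6] max [571.6 195.5 382.7]
wood ((601.1376342773438, 129.53616333007812), (176.6082763671875, 60.07527160644531), 84.81426239013672)
steel ((583.3994140625, 131.38063049316406), (72.66893005371094, 59.93342208862305), 84.8155746459961)
t: 3.28
eef_pos: [0.5448, -0.2839, 0.1192]
tool_rot: [-0.002, 0.114, 0.994, 0.0]
contact_force: [0.8, -0.2, 0.5]
gripper_width: -0.001
grasp_force: 0.0
go [-0.12  0.14  5.15] spin -0.001
```

View pics/w2.png

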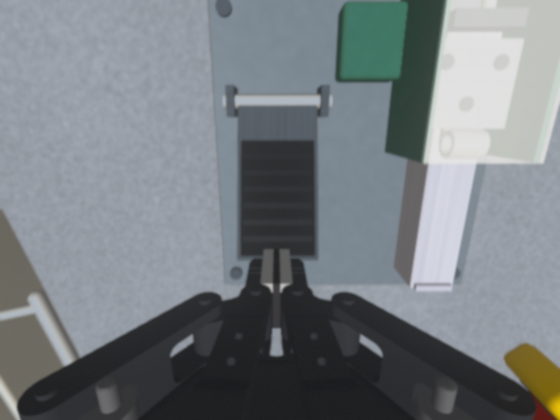

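The wrist view shows the closed fingers centred over the pedal at (277,195), and the leaf in the hood at (480,90). I'll press now.

```bash
python3 -m jog '[[-0.1,0.1,3,0],[-0.1,0.1,5,0],[-0.2,0.1,6,0],[-0.3,0.1,6.5,0],[-0.4,0.1,7,0],[-0.5,0.1,7.5,0],[-0.6,0.1,8,0],[-0.7,0.1,8.3,0],[-0.7,0.1,8.5,0],[-0.7,0.1,8.5,0],[-0.7,0.1,8.5,0]]'
```

```text
t: 4.25
eef_pos: [0.5562, -0.2864, 0.0396]
tool_rot: [0.003, 0.114, 0.993, -0.0]
contact_force: [-1.2, 2.6, 7.7]
gripper_width: 0.0
grasp_force: 3.7
```

```bash
python3 -m jog '[[0,0,0.2,0],[0,0,0.4,0],[0,0,0.5,0],[0,0,0.6,0],[0,0,0.6,0],[0,0,0.6,0]]'; python3 -m jog '[[0,0,0.2,0],[0,0,0.4,0],[0,0,0.4,0],[0,0,0.4,0],[0,0,0.4,0]]'
python3 - <<'E'
from h import *
c=cam('wrist','w3.png')
P=cloud(cam('top'));Z=P[...,2]
# pushed leaf in feeder frame
a=np.radians(-13);u=np.array([np.cos(a),np.sin(a)]);v=np.array([-u[1],u[0]])
d=P[...,:2]-[.5345,-.1475];fx=d@u*1000;fy=d@v*1000
m=(abs(fy)<40)&(fx>0)&(fx<115)&(Z>.03)
for lo in range(0,112,8):
    s=m&(fx>=lo)&(fx<lo+8);print(lo,s.sum(),(np.median(Z[s])*1000).round(1) if s.any() else '',fy[s].min().round(),fy[s].max().round())
E
```

```text
t: 4.75
eef_pos: [0.5567, -0.2866, 0.0357]
tool_rot: [0.004, 0.114, 0.993, -0.0]
contact_force: [-5.1, 4.3, 23.0]
gripper_width: -0.005
grasp_force: 11.9
t: 5.17
eef_pos: [0.5568, -0.2867, 0.0346]
tool_rot: [0.004, 0.114, 0.993, 0.001]
contact_force: [-13.4, 10.5, 50.7]
gripper_width: 0.001
grasp_force: 25.4
0 74 58.1 -23.0 22.0
8 89 50.5 -32.0 28.0
16 100 50.3 -31.0 28.0
24 97 50.3 -30.0 29.0
32 94 50.8 -31.0 29.0
40 96 50.6 -31.0 28.0
48 98 50.5 -32.0 28.0
56 96 50.4 -31.0 28.0
64 72 56.1 -27.0 21.0
72 61 62.0 -18.0 18.0
80 43 48.3 -18.0 18.0
88 59 44.7 -18.0 18.0
96 64 46.5 -19.0 17.0Traceback (most recent call last):
  File "<stdin>", line 9, in <module>
    return umr_minimum(a, axis, None, out, keepdims, initial, where)
ValueError: zero-size array to reduction operation minimum which has no identity
```

```bash
python3 -m jog '[[0,0,-0.5,0],[0,0,-3,0],[0,0,-7,0],[0,0,-11,0],[0,0,-14,0],[0,12.6,-14,0],[0,12.6,-14,0],[0,12.6,-14,0],[0,12.6,-14,0],[0,12.6,-14,0]]'
python3 -m jog '[[0,0,0,0],[0,0,0,0],[0,0,0,0]]' -1
python3 - <<'E'
from h import *
c=cam('wrist','w4.png');np.savez('w4.npz',**c)
P=cloud(c);Z=P[...,2];X=P[...,0];Y=P[...,1]
m=(X>.53)&(X<.63)&(Y<-.11)&(Y>-.21)&(abs(Z-.05)<.0035)
cs,_=cv2.findContours(m.astype(np.uint8),cv2.RETR_EXTERNAL,cv2.CHAIN_APPROX_NONE)
k=max(cs,key=cv2.contourArea)[:,0];w=np.array([ray(c,u,v,.05)[:2] for u,v in k])*1000
print('plate',cv2.minAreaRect(w.astype(np.float32)))
k=(X>.53)&(X<.65)&(Y<-.11)&(Y>-.21)&(Z>.057)&(Z<.068)
n,l,s,ce=cv2.connectedComponentsWithStats(k.astype(np.uint8))
for i in range(1,n):
  if s[i][4]>100:q=P[l==i]*1000;print(s[i],q.mean(0).round(1),q.min(0).round(1),q.max(0).round(1),cv2.minAreaRect(q[:,:2].astype(np.float32)))
E
```

```text
t: 6.1
eef_pos: [0.584, -0.1592, 0.1682]
tool_rot: [0.002, 0.111, 0.994, 0.001]
contact_force: [0.9, 0.1, -0.0]
gripper_width: 0.002
grasp_force: 0.0
t: 6.35
eef_pos: [0.5811, -0.1651, 0.1663]
tool_rot: [0.001, 0.116, 0.993, -0.0]
contact_force: [-0.2, 0.6, 0.6]
gripper_width: 0.416
grasp_force: 0.0
plate ((570.4295654296875, -155.3104248046875), (60.124664306640625, 74.4864501953125), 77.03518676757812)
[271 220  27  21 527] [ 602.  -162.7   63.8] [ 592.3 -176.2   57. ] [ 613.9 -150.    67.3] ((603.2283935546875, -162.72598266601562), (23.682125091552734, 18.08376121520996), 76.715576171875)
```

View pics/w4.png

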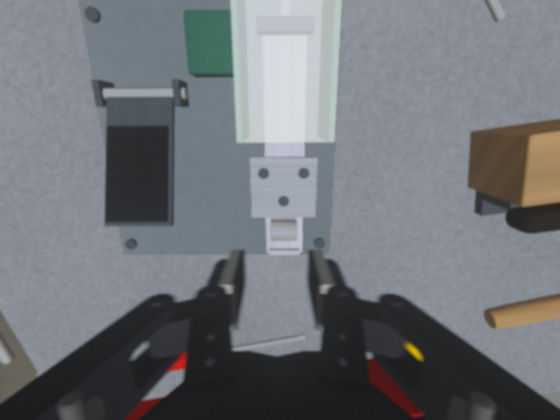

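The leaf is out with its plate at (284,187) and knuckle at (284,230). The fingers are open and straddle its line.

Run:
```python
from h import *
go(.571,-.1555,.10,77)
```

```text
go [1.2  0.69 6.59] spin -0.005
```

```bash
python3 -m jog '[[1.2,0.7,2,0],[1.2,0.7,4,0],[1.2,0.7,6.6,0],[1.2,0.7,6.6,0],[1.2,0.7,6.6,0],[1.2,0.7,6.6,0]]'
python3 - <<'E'
from h import *
print(bot.get_obs()['gripper_width']);go(.571,-.1555,.029,77)
E
```

```text
t: 6.9
eef_pos: [0.5717, -0.1545, 0.1003]
tool_rot: [0.001, 0.115, 0.993, -0.0]
contact_force: [-0.0, 0.7, -0.3]
gripper_width: 0.999
grasp_force: 0.0
0.9986516511254985
go [ 0.06 -0.11  7.13] spin -0.003
```

```bash
python3 -m jog '[[0.05,-0.1,2,0],[0.05,-0.1,4,0],[0.05,-0.1,6,0],[0.05,-0.1,7,0],[0.05,-0.1,7.6,0],[0.05,-0.1,7.6,0],[0.05,-0.1,7.6,0],[0.05,-0.1,7.6,0]]'
python3 -m jog '[[0,0,0,0],[0,0,0,0],[0,0,0,0],[0,0,0,0],[0,0,0,0],[0,0,0,0]]' 1 60
```

```text
t: 7.57
eef_pos: [0.5715, -0.1546, 0.0246]
tool_rot: [0.001, 0.114, 0.993, -0.0]
contact_force: [-0.0, -0.7, -0.3]
gripper_width: 0.999
grasp_force: 0.0
t: 8.07
eef_pos: [0.571, -0.1545, 0.0245]
tool_rot: [0.001, 0.114, 0.993, 0.0]
contact_force: [-1.9, 0.8, 6.7]
gripper_width: 0.688
grasp_force: 62.6
```

```bash
python3 -m jog '[[0,0,-0.5,0],[0,0,-2,0],[0,0,-5,0],[0,0,-9,0],[0,0,-12,0],[0,0,-12,0],[0,0,-12,0],[0,0,-12,0]]' 1 80
python3 - <<'E'
from h import *
c=cam('wrist','w5.png');np.savez('w5.npz',**c)
o=bot.get_obs();print(o['eef_pos'],o['gripper_width'])
E
```

```text
t: 8.73
eef_pos: [0.5696, -0.1538, 0.1425]
tool_rot: [-0.001, 0.114, 0.993, 0.0]
contact_force: [-1.1, 0.3, -3.3]
gripper_width: 0.68
grasp_force: 86.2
[ 0.56914316 -0.15374851  0.14181978] 0.677674659431156
```

View pics/w5.png

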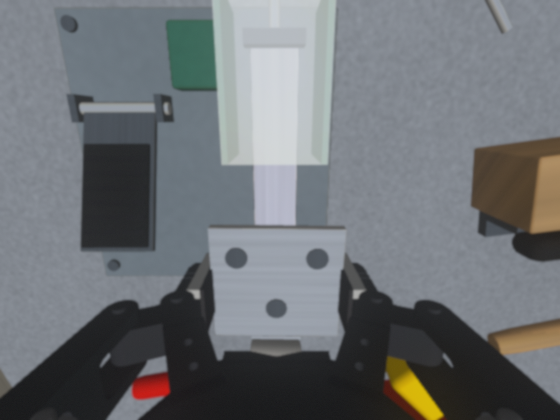

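The leaf is held flat: the plate spans (210,228)–(345,335), and the knuckle is just visible at (275,347). Next I'll measure it in tool coordinates.

```bash
cat > lf.py <<'E'
from h import *
def leaf(c):
    "leaf pose from wrist picture: returns bore in tool frame (mm)"
    o=bot.get_obs();R=rot().as_matrix();t=np.array(o['eef_pos'])
    P=cloud(c);T=(P-t)@R*1000           # tool coords mm
    m=(abs(T[...,0])<45)&(abs(T[...,1])<27)&(T[...,2]<-15)&(T[...,2]>-45)
    q0=T[m]
    zc=np.median(q0[:,2]);q=q0[abs(q0[:,2]-zc)<4]
    A=np.c_[q[:,:2],np.ones(len(q))];s,*_=np.linalg.lstsq(A,q[:,2],rcond=None)
    r=q[:,2]-A@s; A=A[abs(r)<1];q=q[abs(r)<1];s,*_=np.linalg.lstsq(A,q[:,2],rcond=None)
    print('plane top: slope x,y',s[:2].round(4),'z',s[2].round(1),len(q))
    mm=((abs(T[...,0])<50)&(abs(T[...,1])<40)&(abs(T[...,2]-T[...,0]*s[0]-T[...,1]*s[1]-s[2])<1.5)).astype(np.uint8)
    n,l,st,_=cv2.connectedComponentsWithStats(mm);i=1+np.argmax(st[1:,4]);L=l==i
    rows=np.where(L.any(1))[0];print('bbox',st[i])
    # rear edge (tool +x), front edge (tool -x): per-column extremes
    E=[];F=[];W=[]
    for u in range(st[i][0]+12,st[i][0]+st[i][2]-12,2):
        v=np.where(L[:,u])[0]
        if len(v)<20: continue
        E.append(T[v[0],u,:2]);F.append(T[v[-1],u,:2])
    E=np.array(E);F=np.array(F)
    for nm,e in(('rear',E),('front',F)):
        p=np.polyfit(e[:,1],e[:,0],1);k=abs(e[:,0]-np.polyval(p,e[:,1]))<1.2;p=np.polyfit(e[k,1],e[k,0],1)
        print(nm,'x at y=0',p[1].round(2),'slope',p[0].round(4),k.sum())
    for v in range(rows[0]+5,rows[0]+45,10):
        u=np.where(L[v])[0];print('row',v,'y',T[v,u[0],1].round(1),T[v,u[-1],1].round(1))
    k=(abs(T[...,1])<14)&(T[...,2]<s[2]-6)&(T[...,2]>s[2]-19)&(T[...,0]<-15)&(T[...,0]>-60)
    if k.sum()>10: q=T[k];print('knuckle',q.min(0).round(1),q.max(0).round(1),q.mean(0).round(1),len(q))
if __name__=='__main__': leaf(dict(np.load('w5.npz')))
E
python3 lf.py
```

```text
plane top: slope x,y [-0.0016 -0.0052] z -27.1 11722
bbox [  198   227   158   115 14158]
rear x at y=0 31.5 slope -0.0112 67
front x at y=0 -23.87 slope -0.015 15
row 232 y -29.2 30.6
row 242 y -29.1 30.5
row 252 y -29.0 30.2
row 262 y -29.1 30.0
knuckle [-27.7 -11.5 -37.9] [-24.2  11.9 -33.1] [-25.8   0.3 -34.8] 346
```

Run:
```python
from h import *
go(.4665,.142,.16,85.4)
```

```text
go [16.7  26.48 -1.77] spin -0.148
```

```bash
python3 -m jog '[[1,1.5,-1.8,0],[3,4.5,-1.8,0],[5,7.5,-1.8,0],[7,10.5,-1.8,-0.03],[9,13.5,-1.8,-0.06],[11,17,-1.8,-0.1],[13,20,-1.8,-0.13],[14.5,23,-1.8,-0.148],[16,25,-1.8,-0.148],[16.7,26.5,-1.8,-0.148],[16.7,26.5,-1.8,-0.148],[16.7,26.5,-1.8,-0.148],[16.7,26.5,-1.8,-0.148],[16.7,26.5,-1.8,-0.148]]'
python3 - <<'E'
from h import *
from lf import leaf
c=cam('wrist');leaf(c);np.savez('w6.npz',**c);print(bot.get_obs()['eef_pos'])
a=np.radians(-5.2);ux=np.array([np.cos(a),np.sin(a)])
p=np.array([.5263,.1362])-.03*ux;go(*p,.0535,85.4)
go(.4665,.142,.0535,85.4)
import jb;jb.jamb(cam('top'))
E
```

```text
t: 9.95
eef_pos: [0.4678, 0.1402, 0.1606]
tool_rot: [-0.001, 0.041, 0.999, -0.001]
contact_force: [0.6, -0.6, -2.4]
gripper_width: 0.677
grasp_force: 86.6
plane top: slope x,y [-0.0029 -0.0035] z -26.3 11666
bbox [  198   227   158   115 14182]
rear x at y=0 32.01 slope -0.0105 67
front x at y=0 -23.32 slope -0.0236 15
row 232 y -29.1 30.4
row 242 y -28.9 30.6
row 252 y -28.6 30.2
row 262 y -29.2 30.0
knuckle [-26.9 -11.4 -36.9] [-23.4  12.  -32.3] [-25.3   0.2 -34. ] 334
[0.46797447 0.14026052 0.16084109]
go [-2.85  0.11 10.73] spin -0.003
go [ 0.15  0.17 10.73] spin -0.003
knuckle px [255.3 225.7] [249 222  19  10  93] 3d mean [556.5 147.  190.5] top [551.7 142.3 238.1] min [520.4 111.6  85.7] max [576.3 165.  512. ]
knuckle px [276.2 228.6] [272 223  10  11  82] 3d mean [562.2 105.7  93. ] top [562.2 106.7  95.3] min [552.7  95.5  85.3] max [575.  115.   98.5]
wood ((603.5890502929688, 127.66280364990234), (174.89537048339844, 59.08352279663086), 84.3647689819336)
steel ((577.3521728515625, 157.4561004638672), (131.0237274169922, 83.34917449951172), 89.5096206665039)
```

```bash
python3 -m jog '[[0.1,0.1,3,0],[0.1,0.1,6,0],[0.1,0.1,9,0],[0.1,0.1,10.7,0],[0.1,0.1,10.7,0],[0.1,0.1,10.7,0],[0.1,0.1,10.7,0],[0.1,0.1,10.7,0]]'
python3 - <<'E'
from h import *
from lf import leaf
c=cam('wrist');leaf(c);np.savez('w7.npz',**c);o=bot.get_obs();print(o['eef_pos'],rot().as_matrix().round(4).tolist())
s=cam('scene');im=s['pixels'][150:270,210:350,::-1];cv2.imwrite('pics/s7.png',cv2.resize(im,None,fx=5,fy=5,interpolation=cv2.INTER_CUBIC))
E
```

```text
t: 10.72
eef_pos: [0.4683, 0.143, 0.0557]
tool_rot: [0.001, 0.041, 0.999, 0.001]
contact_force: [0.3, 0.2, -2.1]
gripper_width: 0.671
grasp_force: 86.6
plane top: slope x,y [-0.0024 -0.0045] z -26.5 11642
bbox [  198   227   159   116 14123]
rear x at y=0 31.78 slope -0.0075 68
front x at y=0 -23.3 slope -0.0002 10
row 232 y -29.1 30.6
row 242 y -29.0 30.4
row 252 y -28.8 30.1
row 262 y -29.3 30.3
knuckle [-27.1 -11.4 -37.2] [-23.5  12.  -32.5] [-25.5   0.4 -34.2] 347
[0.46823539 0.14308208 0.0557296 ] [[-0.9967, 0.0811, 0.0027], [0.0811, 0.9967, 0.0013], [-0.0025, 0.0015, -1.0]]
```

View pics/s7.png

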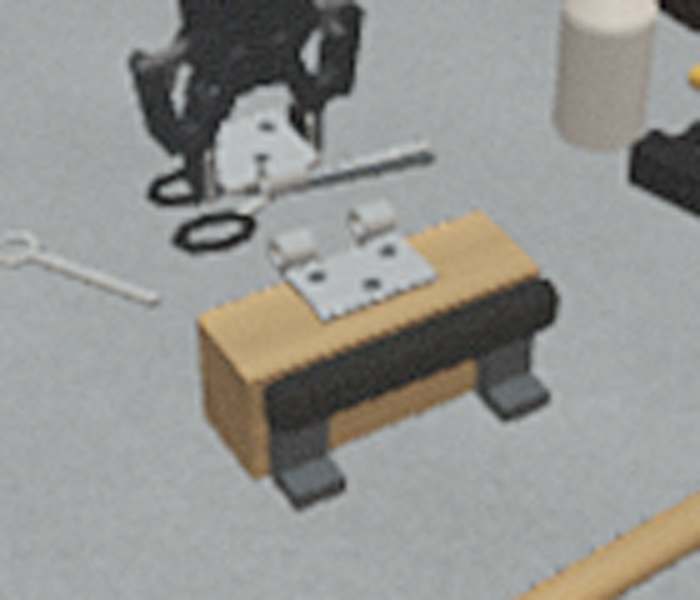

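The scene view shows the leaf held flat at (265,150) in front of the fixed knuckles at (292,248) and (372,218). Now I'll go to just before the entry and measure.

```bash
python3 -m jog '[[-0.8,-0.1,0.1,0],[-1.8,-0.2,0.2,0],[-2.8,-0.2,0.2,0],[-3.5,-0.2,0.2,0],[-3.5,-0.2,0.2,0],[-3.5,-0.2,0.2,0],[-3.5,-0.2,0.2,0]]'
python3 - <<'E'
from h import *
o=bot.get_obs();print(o['eef_pos'],rot().as_matrix().round(4).tolist())
T=cam('top');s=cam('scene');np.savez('t8.npz',**T);np.savez('s8.npz',**s)
a=cv2.resize(s['pixels'][165:235,240:310,::-1],(400,400),interpolation=cv2.INTER_CUBIC)
b=cv2.resize(T['pixels'][195:265,230:300,::-1],(400,400),interpolation=cv2.INTER_CUBIC)
cv2.imwrite('pics/s8.png',np.hstack([a,b]))
E
```

```text
t: 11.4
eef_pos: [0.5013, 0.1378, 0.052]
tool_rot: [-0.0, 0.04, 0.999, -0.0]
contact_force: [-0.5, -0.8, -2.7]
gripper_width: 0.674
grasp_force: 86.7
[0.50133397 0.13783397 0.05204327] [[-0.9967, 0.0809, -0.0009], [0.0809, 0.9967, -0.0002], [0.0009, -0.0003, -1.0]]
```

View pics/s8.png

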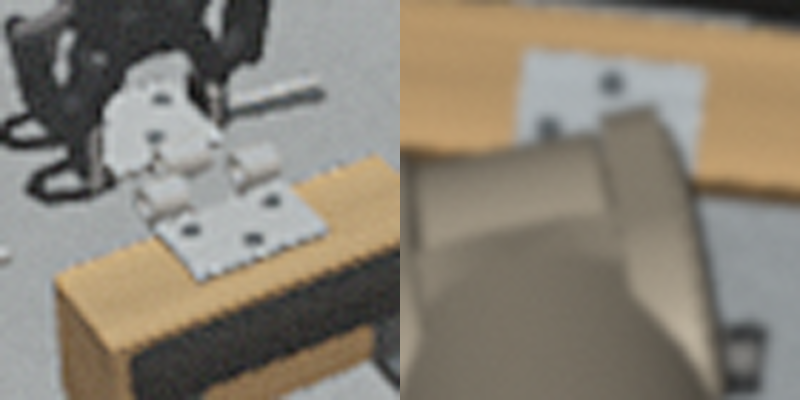

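The loose knuckle at (185,160) in the left crop sits between the fixed ones at (160,195) and (255,168). The top view is blocked by the arm, so I'll use the scene depth for relative positions.

```bash
cat > rel.py <<'E'
from h import *
def rel(n=4):
    a=np.radians(-5.2);ux=np.array([np.cos(a),np.sin(a)]);uy=np.array([-ux[1],ux[0]]);B=np.array([.561,.1337])
    for _ in range(n):
        c=bot.read_camera('scene');P=cloud(c);d=P[...,:2]-B;jx=d@ux*1000;jy=d@uy*1000;Z=P[...,2]*1000
        im=c['pixels'].astype(int);grey=(im.max(-1)-im.min(-1)<40)&(im.min(-1)>90)
        m=(jx>-40)&(jx<13)&(abs(jy)<40)&(Z>84)&(Z<102)&grey
        k,l,st,_=cv2.connectedComponentsWithStats(m.astype(np.uint8))
        print('--',np.round(bot.get_obs()['eef_pos'],4))
        for lo,hi in((-38,-15.5),(-13,13),(15.5,38)):
            s=m&(jy>lo)&(jy<hi)
            if s.sum()<5: continue
            t=s&(Z>np.percentile(Z[s],70))
            print(s.sum(),'jx',np.percentile(jx[s],[3,50,97]).round(1),'jy',np.percentile(jy[s],[2,50,98]).round(1),'Z',np.percentile(Z[s],[50,90,97]).round(1),'top jx',jx[t].mean().round(1))
if __name__=='__main__': rel()
E
python3 rel.py
```

```text
-- [0.5011 0.138  0.0522]
40 jx [-2.4  6.1 12.1] jy [-37.4 -29.1 -18. ] Z [91.7 94.6 95.4] top jx 5.8
41 jx [-27.8 -17.6 -11.2] jy [-12.6  -1.7   9.7] Z [88.5 91.9 92.3] top jx -18.5
31 jx [-2.3  7.6 12.3] jy [16.3 23.7 32.6] Z [91.5 94.6 95.3] top jx 5.9
-- [0.5013 0.1381 0.0523]
42 jx [-4.6  7.3 12. ] jy [-36.3 -28.7 -17.9] Z [91.3 93.2 93.8] top jx 6.4
40 jx [-26.  -16.7 -11.5] jy [-12.7  -2.2  10.4] Z [89.7 91.1 92. ] top jx -19.5
29 jx [-0.6  7.9 12.6] jy [16.2 23.9 33.9] Z [91.9 93.7 94.2] top jx 5.2
-- [0.5014 0.1381 0.0523]
41 jx [-2.2  7.1 12.9] jy [-37.  -27.8 -17.6] Z [91.8 94.  95.3] top jx 5.3
41 jx [-26.7 -17.1   1.1] jy [-12.1  -1.5  12.6] Z [87.7 91.5 93.5] top jx -16.0
28 jx [ 0.4  7.3 12.7] jy [16.3 24.1 32.8] Z [91.3 94.7 95.4] top jx 5.9
-- [0.5015 0.138  0.0523]
39 jx [-0.7  6.9 12.8] jy [-36.9 -27.6 -17.3] Z [91.3 94.1 95.1] top jx 3.7
41 jx [-25.4 -16.7   6.3] jy [-12.7  -0.1  13. ] Z [89.8 92.4 94.8] top jx -12.8
29 jx [ 0.1  8.9 12.1] jy [17.1 24.3 32.2] Z [92.2 94.4 94.9] top jx 5.4
```

```bash
python3 -m jog '[[-0.3,0,-0.18,0],[-0.8,0,-0.18,0],[-1.3,0,-0.18,0],[-1.7,0,-0.18,0],[-1.9,0,-0.18,0],[-1.9,0,-0.18,0],[-1.9,0,-0.18,0],[-1.9,0,-0.18,0],[-1.9,0,-0.18,0]]'; python3 rel.py
```

```text
t: 12.45
eef_pos: [0.5204, 0.1364, 0.054]
tool_rot: [-0.0, 0.04, 0.999, -0.0]
contact_force: [-0.2, -0.5, -2.2]
gripper_width: 0.677
grasp_force: 86.7
-- [0.5204 0.1364 0.0541]
48 jx [-29.2   7.6  12.6] jy [-37.  -29.6 -18.2] Z [90.7 94.6 95.5] top jx 2.7
49 jx [-6.3  2.9  7.4] jy [-12.5  -2.5  12.8] Z [90.  94.2 95.1] top jx -0.4
40 jx [-31.9   6.7  12.5] jy [15.9 26.4 36.1] Z [91.5 94.6 96.4] top jx -4.1
-- [0.5205 0.1365 0.0541]
50 jx [-28.7   7.   12.7] jy [-37.5 -31.  -18.4] Z [91.6 94.6 95.8] top jx 0.4
44 jx [-7.8  1.8  7.4] jy [-11.9  -1.7  11.2] Z [91.2 92.9 93.4] top jx -1.2
36 jx [-30.7   5.7  12.7] jy [16.2 27.8 34.4] Z [92.1 94.7 96. ] top jx -3.6
-- [0.5205 0.1364 0.0541]
51 jx [-28.9   6.8  12.6] jy [-37.4 -29.3 -18.2] Z [91.8 94.5 95.7] top jx 0.8
49 jx [-6.   2.9  8.4] jy [-12.5  -1.5  12.2] Z [90.6 93.6 94.7] top jx -1.2
45 jx [-32.8   4.7  12.2] jy [16.  25.9 34.3] Z [91.6 94.2 95.7] top jx -3.6
-- [0.5206 0.1365 0.0541]
50 jx [-27.7   6.5  12.4] jy [-37.6 -30.6 -18.3] Z [91.4 94.3 96.8] top jx -3.6
45 jx [-7.8  1.4  6.9] jy [-12.8  -2.1   9.4] Z [90.7 93.4 94.2] top jx -1.6
39 jx [-30.    5.9  12.7] jy [15.9 26.4 34.3] Z [91.5 94.3 95. ] top jx -3.9
```

```bash
python3 -m jog '[[-0.2,0,-0.05,0],[-0.4,0,-0.05,0],[-0.5,0,-0.05,0],[-0.55,0,-0.05,0],[-0.55,0,-0.05,0],[-0.55,0,-0.05,0],[-0.55,0,-0.05,0]]'; for i in 1 2 3; do python3 -m jog '[[-0.05,0,0,0],[-0.1,0,0,0],[-0.1,0,0,0],[-0.1,0,0,0]]' | egrep 'eef|cont'; done
```

```text
t: 13.23
eef_pos: [0.5261, 0.136, 0.0546]
tool_rot: [-0.0, 0.04, 0.999, 0.0]
contact_force: [-0.3, 0.7, -1.2]
gripper_width: 0.678
grasp_force: 86.7
eef_pos: [0.5272, 0.1359, 0.0546]
contact_force: [-0.5, -0.1, -2.7]
eef_pos: [0.5282, 0.1358, 0.0546]
contact_force: [-0.6, 0.1, -2.8]
eef_pos: [0.5289, 0.1358, 0.0545]
contact_force: [-0.6, 0.4, -1.5]
```

```bash
for i in 1 2; do python3 -m jog '[[-0.03,0,0,0],[-0.05,0,0,0],[-0.05,0,0,0],[-0.05,0,0,0],[-0.05,0,0,0]]' | egrep 'eef|cont'; done; sed -i 's/^if __name__.*/if __name__=="__main__": rel(3)/' rel.py; python3 rel.py
```

```text
eef_pos: [0.529, 0.1357, 0.0544]
contact_force: [-3.3, -0.5, -1.8]
eef_pos: [0.5291, 0.1357, 0.0543]
contact_force: [-5.5, 0.6, -1.7]
-- [0.5291 0.1357 0.0543]
49 jx [-19.9   8.1  12.8] jy [-37.3 -29.8 -17.8] Z [91.  94.8 95.9] top jx 4.9
36 jx [-0.2  9.1 12.6] jy [-12.3  -0.7  12.4] Z [91.5 94.4 95.1] top jx 6.7
42 jx [-38.9   3.7  11.8] jy [16.1 26.4 36.8] Z [92.1 95.  98.5] top jx -11.2
-- [0.5291 0.1357 0.0543]
51 jx [-20.6   6.4  12.2] jy [-37.2 -30.1 -17.1] Z [91.6 95.1 95.7] top jx 2.1
33 jx [ 0.5  8.  12.2] jy [-12.5  -1.2  12.4] Z [92.5 94.5 95.7] top jx 7.6
43 jx [-37.9   5.7  12.2] jy [16.3 26.6 33.6] Z [91.2 95.3 99.4] top jx -13.4
-- [0.5292 0.1357 0.0543]
48 jx [-20.    7.1  12.5] jy [-37.6 -30.1 -17.4] Z [91.7 94.1 96.1] top jx 3.1
32 jx [ 2.3  8.5 12.8] jy [-12.1  -0.8  10.6] Z [92.1 94.3 94.9] top jx 7.1
41 jx [-35.3   5.6  12.7] jy [16.3 28.5 37.3] Z [91.6 94.9 98.9] top jx -2.9
```

```bash
python3 -m jog '[[0.1,0,-0.02,0],[0.2,0,-0.04,0],[0.29,0,-0.04,0],[0.29,0,-0.04,0],[0.29,0,-0.04,0],[0.29,0,-0.04,0],[0.29,0,-0.04,0]]'; python3 rel.py
python3 - <<'E'
from h import *
from lf import leaf
leaf(cam('wrist'));print(rot().as_matrix().round(4).tolist())
s=cam('scene');cv2.imwrite('pics/s9.png',cv2.resize(s['pixels'][170:240,240:310,::-1],(600,600),interpolation=cv2.INTER_CUBIC))
E
```

```text
t: 15.8
eef_pos: [0.5276, 0.1359, 0.0551]
tool_rot: [0.0, 0.04, 0.999, 0.0]
contact_force: [1.0, 1.0, -2.5]
gripper_width: 0.68
grasp_force: 86.6
-- [0.5275 0.1359 0.0551]
54 jx [-22.4   5.1  12.2] jy [-37.5 -30.6 -18. ] Z [90.9 94.  95.3] top jx -1.1
42 jx [-0.7  7.8 12.6] jy [-11.5  -0.9  12.6] Z [91.8 94.8 95.5] top jx 5.6
36 jx [-25.1   6.   12.2] jy [16.3 26.4 33.1] Z [92.2 95.6 96.6] top jx -5.4
-- [0.5274 0.1359 0.055 ]
55 jx [-22.2   4.3  12.4] jy [-37.6 -30.5 -18.1] Z [91.6 95.1 96.2] top jx -1.8
42 jx [-0.2  7.9 12.7] jy [-12.3  -1.7  12.8] Z [91.5 94.3 96.3] top jx 6.5
37 jx [-25.6   5.8  12.4] jy [16.7 28.1 33.3] Z [91.5 94.8 98.4] top jx -9.5
-- [0.5274 0.1359 0.055 ]
55 jx [-21.9   4.2  12.3] jy [-37.1 -31.6 -17.9] Z [91.7 94.4 95.5] top jx -1.2
37 jx [ 0.5  8.6 12.9] jy [-11.7  -0.5  10.5] Z [92.7 94.6 94.9] top jx 6.3
38 jx [-35.5   7.2  11.6] jy [16.7 26.6 33. ] Z [ 92.6  96.3 100.3] top jx -11.3
plane top: slope x,y [-0.0009 -0.0047] z -26.5 11691
bbox [  198   227   159   116 14169]
rear x at y=0 31.87 slope -0.0101 68
front x at y=0 -23.12 slope 0.0172 9
row 232 y -28.6 30.8
row 242 y -28.6 30.3
row 252 y -29.1 30.5
row 262 y -28.9 30.3
knuckle [-26.9 -11.3 -37.5] [-24.1  12.1 -32.5] [-25.4   0.4 -34.2] 336
[[-0.9967, 0.0808, 0.0001], [0.0808, 0.9967, 0.0001], [-0.0001, 0.0001, -1.0]]
```

View pics/s9.png

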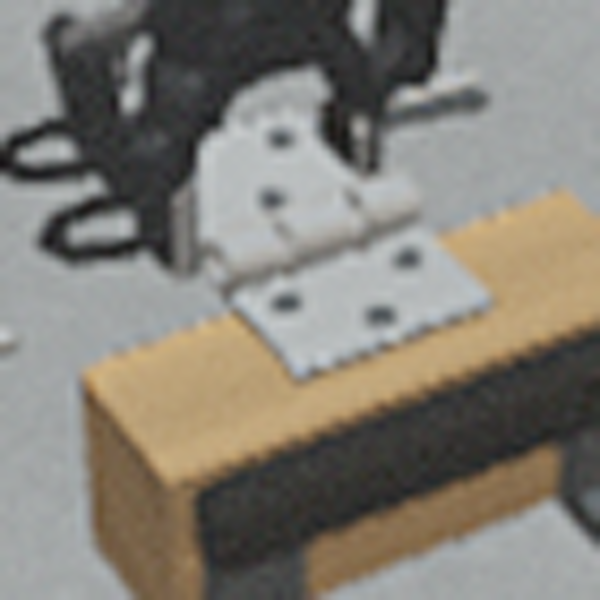

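```bash
python3 - <<'E'
from h import *
for f,uv,z in(('w4.npz',(284,187),50),('w4.npz',(284,150),45),('w1.npz',(277,222),80),('w5.npz',(275,200),45),('w5.npz',(270,250),0)):
    c=dict(np.load(f));P=cloud(c);u,v=uv;q=P[v-4:v+5,u-8:u+9].reshape(-1,3)*1000;print(f,uv,np.median(q,0).round(1),q[:,2].mean().round(2),'true z',z)
E
python3 rel.py | head -4
```

```text
w4.npz (284, 187) [ 565.7 -153.8   51. ] 51.05 true z 50
w4.npz (284, 150) [ 533.8 -146.5   46.1] 46.06 true z 45
w1.npz (277, 222) [605.4 129.5  81.6] 83.79 true z 80
w5.npz (275, 200) [ 558.7 -151.9   46.2] 47.67 true z 45
w5.npz (270, 250) [ 547.9 -151.2  169. ] 169.01 true z 0
-- [0.5273 0.1359 0.055 ]
52 jx [-22.4   4.6  12.5] jy [-37.4 -31.1 -18.5] Z [91.8 95.2 96.2] top jx -2.9
44 jx [-2.8  8.1 12.8] jy [-12.4  -2.7  12.3] Z [91.7 94.3 95. ] top jx 5.4
36 jx [-23.8   6.7  12.6] jy [16.8 25.6 33.2] Z [ 91.9  95.8 100.2] top jx -7.3
```

The wrist camera reads 1.1 mm high. Correcting for that, the leaf's underside is 20.4 mm above the TCP, so I'll lower it 0.4 mm, let it settle and hand in.

```bash
python3 -m jog '[[0,0,0.04,0],[0,0,0.04,0],[0,0,0.04,0],[0,0,0.04,0],[0,0,0.04,0],[0,0,0.04,0],[0,0,0.04,0],[0,0,0.04,0]]' && python3 -c "
from station import bot
print(bot.get_obs()['eef_pos']);print(bot.hand_in())"
```

```text
t: 16.87
eef_pos: [0.5272, 0.1359, 0.0546]
tool_rot: [-0.0, 0.04, 0.999, -0.0]
contact_force: [-0.3, -0.1, -2.7]
gripper_width: 0.676
grasp_force: 86.6
[0.52723978 0.13587734 0.05459768]
the job is handed in; nothing more can be done
None
```

I handed the job in at about 17 s: the pedal was pressed to its stop, and the leaf is gripped flat with its knuckle in the gap. By my measurements the holes line up to within about 1 mm; no verdict was returned.

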